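# Empty the reject skip into the scrap tray

## Robot

A 6-joint arm with a two-finger parallel gripper is mounted at the origin on a cart in front of the work surface, level with it; the furniture and walls round the work are solid. World frame = base frame: x ahead of the robot, y to its left, z up, the work surface at z = 0. Lengths are in m, angles in rad, forces in N, time in s.
With the tool pointing down it reaches from about 0.275 to 0.85 m from the base axis. Payload 5.2 kg.
Tool frame: the origin (TCP) lies at the very end of the fingers, on their centre line; the grasp point (between the pads) lies 19 mm behind it (env.grasp_offset is the distance from the TCP to the grasp point, in m); z points along the fingers, y is the line along which they close (so a half turn about z gives the same grasp; the last joint's range is limited). The gripper opens to 85 mm and grips with 20 to 120 N. Pads are 22 mm wide; open, the fingers measure 114 mm over their backs; the gripper's body (76 mm by 85 mm) begins 54 mm behind the grasp point. The pads swing forward as they close: fully open they stand 13 mm farther back than shut.
Start: joints at [0.975, 0.259, 1.535, -0, 1.348, -0.203], TCP at [0.211, 0.508, 0.197] pointing down, gripper open.
Joint ranges: [-3.14, 3.14], [-0.91, 2.08], [0.19, 2.58], [-1.22, 4.36], [0.22, 2.71], [-3.12, 3.12]. Speed limits (rad/s): [2.57, 2.57, 3.14, 3.14, 3.14, 3.14].

## Interface

Orientations are given as a unit quaternion [w, x, y, z].
In Python, from cell import env gives the robot as it stands.
- The arm moves only by the tool play_rows, never from a script. Its argument "commands" is a list of rows, each a list of 2 entries, a list of its own where there are three numbers: the shift along the tool's x, y, z as a fraction of full scale, then the turn, a rotation vector about the tool's x, y, z as a fraction of full scale. A call has 1 to 8 rows; each row shifts and turns the commanded pose from where the row before left it, along the tool's axes as they then stand; what a row does not reach is not made up. Full scale, the value 1, is 0.03 m for a shift and 0.15 rad for a turn. A row lasts 1/10 s, in which the tool goes at most 50 mm and 8.59 degrees, less where a joint would pass 70% of its speed; a pose out of reach is approached as far as the arm can. A call with a number of a shift or a turn outside -1 to 1 is refused whole. A call with a gripper value outside its range is refused whole. "hand" is the finger opening in mm, from 0 to 85.4, set as the call begins (left out, the last holds). The fingers move at their own pace and stop on an object; "force" is the grip in N (left out, the last holds). Time passes only in rows, so rows that do not move let the fingers close. It gives the time, the measured TCP pose, the force, the opening and the grip force at its end, in the units of the state.
- env.get_obs(): the state, without advancing time (a new reading comes with each control period).
- env.capture(name): name is "scene" or "side" or "wrist"; returns (picture, depth): 400x640x3 uint8, red, green, blue; 400x640 float32, m along the optical axis (not along the pixel's ray), 0 where there is no reading.
- env.camera_info(name): a dict with "intrinsics" (3x3 intrinsics, pixels), "k1" (the pictures are not rectified: a ray, as slopes to the right and down, at radius r is drawn at 1 + k1 r^2 times it, then the intrinsics apply), "rvec" (rotation vector, rad) and "tvec" (3), from world to camera coordinates, as OpenCV has them. Camera axes: x right, y down, z forward; pixel columns grow to the right and rows downward; lengths in m; the calibration is good to about 2 mm. A picture is of the moment at which its call begins: read the wrist's pose just before it. camera_info takes no time and is no camera call; for the wrist camera it gives the pose at the moment of the call.
- env.finish_job(): hands the job in; it is judged then, once.
The state is a dict: "time": time; "joints": joint angles; "joint_vel": joint speeds; "joint_efforts": joint torques, N m; "eef_pos": TCP position; "eef_rot": TCP orientation; "contact_force": force on the tool from outside, world axes, zero at the start; "wrist_torque": the same for the moment, N m; "grip_width": finger opening in m; "grasp_force": force on a finger pad.
Only numpy, scipy, OpenCV 4.12 (cv2) and the standard library are available. Lean on these libraries where they do the work, as an engineer would, in place of code of your own. Each camera call takes 0.05 s, during which the arm holds its last target. There are 200 camera calls.

## Task

The yellow tipping skip on the bench holds a batch of rejected glaze test tiles. Slide the scrap tray fully home under it, up against the side stop, then push the skip over by its bow handle, past the detent, until it is fully tipped and all five tiles have dropped into the tray. Ease the skip back upright at a gentle pace until the detent holds it again, leaving the tray home under it and the green glaze jar in front of it where it stands.

Things in the scene. Friction and masses are not known exactly. Their poses are not given: they have to be found in the camera images.
- tipper: Blue steel frame bolted down, carries the skip. Origin on the bench under the middle of the hinge axis; x to the rear (skip dumps to -x), y along the axis, to the left seen from the robot. Rear plate (fence for the tray): front face x = +0.055, 206 mm wide, 170 high. Cheeks at y = +-0.100, x -0.030 to +0.055, heights 62 to 168 mm; the tray passes under them.
- skip (a joint): Tilt of the skip, rad: 0 upright, 1.3 fully dumped (end stop). Detent, 0 to 0.42: about 6 N at the handle starts it, past 0.2 it no longer resists; coming back it resists from 0.42 to 0.2, then the skip snaps home. Elsewhere a friction hinge, 2 to 4 N at the handle: empty it stays put at 0.42 to 0.8; beyond about 0.9 it goes over to 1.3 by itself at about 1 rad/s.
- skip_hinge (a point): Middle of the skip's hinge axis, 125 mm above the bench. The skip is an open tub of yellow sheet steel, 170 mm wide, 110 mm front to back; upright its floor is 22 mm below the axis, the rear rim 71 mm above and 45 mm behind it, the sloping front lip level with it and 67 mm in front. Fully dumped the lip hangs 60 mm above the bench, over the tray.
- skip_bar (a point): Middle of the bow handle's black sleeve: a bar parallel to the hinge axis, 18 mm thick, 76 mm long, on the skip, 42 mm above its rear rim (room for a finger between, 90 mm wide). Moves on a circle of radius 120 mm about the axis: upright 40 mm behind and 113 mm above the axis (238 mm above the bench), fully dumped 98 mm in front and 69 mm above it.
- tray: Loose open aluminium scrap tray, 155 x 240 x 45 mm, walls 4 mm, 0.45 kg. Origin: centre of its underside; x along the short, y along the long side, nearly parallel to the frame's. It starts pulled out 25 to 70 mm to the left (frame's +y). Fully home its right wall meets the side stop: origin at y = +0.013, x -0.04 to -0.023 in the frame's axes.
- tray_end (a point): Middle of the outer face of the tray's left wall, half-way up (23 mm). This end sticks out to the left of the skip and cheeks, even when home (then 133 mm from the frame's origin along its y).
- tray_stop (a point): Face of the fixed side stop that the tray's right wall meets: blue angle iron, 52 mm high, 130 mm long, along the frame's x at y = -0.107; this point is mid-length, half-way up.
- tile_a_c (a point): Centre of a loose rejected glaze test tile, beige with a blue glazed half, 72 x 48 x 9 mm, 60 g; it lies in the skip at the start.
- tile_b_c (a point): Centre of a loose rejected glaze test tile, beige with a green glazed half, 72 x 48 x 9 mm, 60 g; it lies in the skip at the start.
- tile_c_c (a point): Centre of a loose rejected glaze test tile, beige with a brown glazed half, 72 x 48 x 9 mm, 60 g; it lies in the skip at the start.
- tile_d_c (a point): Centre of a loose rejected glaze test tile, beige with a blue glazed half, 72 x 48 x 9 mm, 60 g; it lies in the skip at the start.
- tile_e_c (a point): Centre of a loose rejected glaze test tile, beige with a green glazed half, 72 x 48 x 9 mm, 60 g; it lies in the skip at the start.
- celadon_jar: Bystander: green glaze jar with a black lid, 65 mm wide, 62 mm high; origin at the centre of its underside.
Mind the look-alikes: they are no part of the job. What is shaped like the part that bears tile_c_c but pink is not meant.

How it is judged:
On the way, in this order (a step that is already met when the one before it is completed fails the run):
1. the tray is fully home under the still upright skip (y of tray in the frame of tipper below 0.021 m and x of tray in the frame of tipper above -0.055 m and angle between the x axis of tray and the x axis of tipper, either way round below 0.12 rad and height (world z) of tray below 0.006 m and value of joint skip below 0.1 rad), for 0.1 s.
2. the skip is fully tipped and all five tiles lie in the tray (value of joint skip above 1.2 rad and y of tray in the frame of tipper below 0.021 m and x of tray in the frame of tipper above -0.055 m and angle between the x axis of tray and the x axis of tipper, either way round below 0.12 rad and height (world z) of tray below 0.006 m and x of tile_a_c in the frame of tray between -0.075 and 0.075 m and y of tile_a_c in the frame of tray between -0.118 and 0.118 m and z of tile_a_c in the frame of tray between 0 and 0.065 m and x of tile_b_c in the frame of tray between -0.075 and 0.075 m and y of tile_b_c in the frame of tray between -0.118 and 0.118 m and z of tile_b_c in the frame of tray between 0 and 0.065 m and x of tile_c_c in the frame of tray between -0.075 and 0.075 m and y of tile_c_c in the frame of tray between -0.118 and 0.118 m and z of tile_c_c in the frame of tray between 0 and 0.065 m and x of tile_d_c in the frame of tray between -0.075 and 0.075 m and y of tile_d_c in the frame of tray between -0.118 and 0.118 m and z of tile_d_c in the frame of tray between 0 and 0.065 m and x of tile_e_c in the frame of tray between -0.075 and 0.075 m and y of tile_e_c in the frame of tray between -0.118 and 0.118 m and z of tile_e_c in the frame of tray between 0 and 0.065 m), for 0.2 s.
At the end, for the whole second after the job is handed in: Skip at rest upright in its detent (tilt under 0.06 rad); tray at rest, flat and home: within 8 mm of the side stop, under 33 mm off the fence, square to 0.12 rad; the centres of all five tiles inside the tray's walls, less than 65 mm above its underside (value of joint skip below 0.06 rad and y of tray in the frame of tipper below 0.021 m and x of tray in the frame of tipper above -0.055 m and angle between the x axis of tray and the x axis of tipper, either way round below 0.12 rad and height (world z) of tray below 0.006 m and x of tile_a_c in the frame of tray between -0.075 and 0.075 m and y of tile_a_c in the frame of tray between -0.118 and 0.118 m and z of tile_a_c in the frame of tray between 0 and 0.065 m and x of tile_b_c in the frame of tray between -0.075 and 0.075 m and y of tile_b_c in the frame of tray between -0.118 and 0.118 m and z of tile_b_c in the frame of tray between 0 and 0.065 m and x of tile_c_c in the frame of tray between -0.075 and 0.075 m and y of tile_c_c in the frame of tray between -0.118 and 0.118 m and z of tile_c_c in the frame of tray between 0 and 0.065 m and x of tile_d_c in the frame of tray between -0.075 and 0.075 m and y of tile_d_c in the frame of tray between -0.118 and 0.118 m and z of tile_d_c in the frame of tray between 0 and 0.065 m and x of tile_e_c in the frame of tray between -0.075 and 0.075 m and y of tile_e_c in the frame of tray between -0.118 and 0.118 m and z of tile_e_c in the frame of tray between 0 and 0.065 m and linear speed of tray below 0.02 m/s and velocity of joint skip between -0.05 and 0.05 rad/s); the robot touches nothing.
It fails at once if the skip is swung back faster than 2 rad/s on its way to the detent (velocity of joint skip below -2 rad/s and value of joint skip above 0.42 rad).
It fails at once if the green jar is pushed more than 20 mm or tipped (distance of celadon_jar from where it was at the start of the episode above 0.02 m or angle between celadon_jar's own z axis and vertical above 0.3 rad).
It also fails if it takes over 61 s, if anything falls off the work surface, if the arm or the gripper's body presses on something with over 40 N, if the wrist force passes 120 N, or if a joint passes its speed limit or range.

## Working session

There is one attempt and no reset: what is moved stays moved. The work goes in short steps, Python scripts to look and compute and a tool call to move; the robot and the scene stay as the last step left them, time stands still between calls to the robot, and variables do not carry over. Pictures are saved under pics/ and viewed, at most 10 in all, crops included, and the job is handed in when it is done.

Besides the shell and the picture viewer there is one more tool, called after "Emit:" as a command line: name --argument value ..., lists and objects as JSON in quotes. play_rows: Moves the arm, as the interface text tells. Its arguments: {"type":"object","properties":{"commands":{"type":"array","items":{"type":"array"}},"hand":{"type":"number"},"force":{"type":"number"}},"required":["commands"]}

```bash
mkdir -p pics; cat > h.py <<'E'
import numpy as np, cv2
from cell import env
from scipy.spatial.transform import Rotation as R
def cloud(name):
    ci=env.camera_info(name); im,d=env.capture(name)
    K=np.array(ci["intrinsics"]); k1=ci["k1"]
    h,w=d.shape; u,v=np.meshgrid(np.arange(w),np.arange(h))
    p=cv2.undistortPoints(np.stack([u,v],-1).reshape(-1,1,2).astype(float),K,np.array([k1,0,0,0,0.]))[:,0].reshape(h,w,2)
    pc=np.dstack([p*d[...,None],d]); Rm=R.from_rotvec(np.ravel(ci["rvec"])).as_matrix()
    P=(pc-np.ravel(ci["tvec"]))@Rm; P[d==0]=np.nan
    return im,P
def save(im,n): cv2.imwrite("pics/"+n,im[...,::-1])
E
python3 - <<'E'
from h import *
for n in("scene","side"):
    im,P=cloud(n); save(im,n+"0.png"); np.savez(n+"0.npz",im=im,P=P)
o=env.get_obs(); print(o["time"],o["eef_pos"],o["eef_rot"])
E
```

```text
0.1 [0.21019785 0.50768444 0.19634457] [-3.18806290e-04  1.95143641e-01  9.80774328e-01 -7.58181192e-04]
```

View pics/scene0.png

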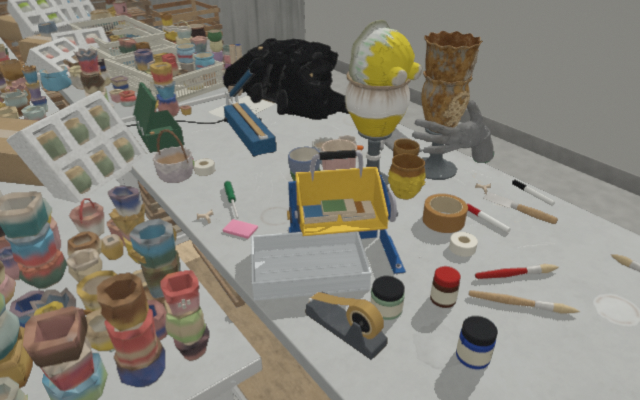

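View pics/side0.png

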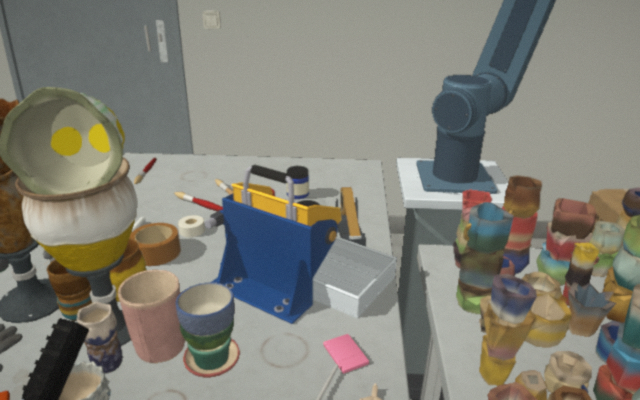

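The scene view shows the skip at (340,200), black bar at (338,158), tray at (310,265) sticking out left, green jar at (388,297) and a tape dispenser at (345,325) in front. The side view shows the rear plate, with the tray to its right (310-395, 240-310).

```bash
python3 - <<'E'
from h import *
def st(n,m,P):
    q=P[m&np.isfinite(P[...,0])]; print(n,len(q),np.percentile(q,[3,50,97],axis=0).round(3).tolist()); return q
for n in("scene","side"):
    z=np.load(n+"0.npz"); im,P=z["im"],z["P"]; hsv=cv2.cvtColor(im,cv2.COLOR_RGB2HSV); H,S,V=[hsv[...,i].astype(int) for i in range(3)]
    def box(a,b,c,d):
        m=np.zeros(H.shape,bool); m[b:d,a:c]=1; return m
    Z=P[...,2]
    if n=="scene":
        bar=st("bar",box(310,145,365,170)&(V<70)&(Z>.2),P)
        st("yel",box(285,160,395,245)&(H>18)&(H<32)&(S>120),P)
        st("jar lid",box(365,270,410,300)&(V<70)&(Z>.03),P)
        st("disp",box(300,285,390,360)&(Z>.01)&(V<110),P)
        t=st("tray",box(245,225,375,300)&(S<40)&(Z>.037)&(Z<.052),P)
        r=cv2.minAreaRect((t[:,:2]*1000).astype(np.float32)); print(r,cv2.boxPoints(r).tolist())
        b=st("stop",box(375,225,410,275)&(H>100)&(H<125)&(S>120),P)
        s=b[(b[:,2]>.04)]; print("stoptop",len(s)); 
        c=s[:,:2].mean(0);print(c,np.linalg.svd(s[:,:2]-c,full_matrices=0)[2][0], s.min(0),s.max(0))
        for u,v in((253,238),(365,237),(253,290),(368,292),(345,300),(310,305),(385,345)): print((u,v),P[v,u].round(3))
    else:
        bar=st("bar",box(248,162,295,186)&(V<60)&(Z>.2),P)
        b=st("plate",box(215,190,320,320)&(H>100)&(H<125)&(S>120),P)
        b=b[(b[:,2]>.03)&(b[:,2]<.14)]
        c=b.mean(0); print("plate",c,np.linalg.svd(b-c,full_matrices=0)[2][2])
        t=st("tray",box(310,230,400,320)&(S<40)&(Z>.037)&(Z<.052),P)
        r=cv2.minAreaRect((t[:,:2]*1000).astype(np.float32)); print(r,cv2.boxPoints(r).tolist())
    c=bar.mean(0); print("baraxis",c,np.linalg.svd(bar-c,full_matrices=0)[2][0])
E
```

```text
bar 253 [[0.522, -0.481, 0.234], [0.54, -0.45, 0.242], [0.557, -0.421, 0.247]]
yel 4069 [[0.429, -0.53, 0.102], [0.527, -0.455, 0.146], [0.588, -0.346, 0.197]]
jar lid 617 [[0.297, -0.43, 0.054], [0.323, -0.403, 0.062], [0.35, -0.379, 0.065]]
disp 2197 [[0.256, -0.393, 0.012], [0.32, -0.302, 0.026], [0.399, -0.275, 0.069]]
tray 1134 [[0.392, -0.473, 0.037], [0.476, -0.328, 0.045], [0.629, -0.221, 0.05]]
((498.54205322265625, -342.9212646484375), (258.71478271484375, 215.7316436767578), 51.996559143066406) [[333.900146484375, -378.43756103515625], [503.8909912109375, -511.26544189453125], [663.1839599609375, -307.40496826171875], [493.193115234375, -174.57708740234375]]
stop 392 [[0.387, -0.549, 0.003], [0.425, -0.516, 0.025], [0.491, -0.494, 0.053]]
stoptop 102
[ 0.42696221 -0.51299081] [-0.87695741  0.4805681 ] [ 0.3891597  -0.54236109  0.04022179] [ 0.48038385 -0.49050912  0.05486608]
(253, 238) [ 0.63  -0.288  0.048]
(365, 237) [ 0.523 -0.528  0.003]
(253, 290) [ 0.507 -0.214  0.027]
(368, 292) [ 0.382 -0.411  0.002]
(345, 300) [ 0.34  -0.311  0.073]
(310, 305) [ 0.399 -0.276  0.034]
(385, 345) [ 0.258 -0.34   0.008]
baraxis [ 0.53989057 -0.45041759  0.2412602 ] [-0.49301944 -0.87001247  0.00318451]
bar 248 [[0.537, -0.484, 0.236], [0.554, -0.452, 0.243], [0.57, -0.424, 0.248]]
plate 8557 [[0.525, -0.548, 0.006], [0.579, -0.455, 0.076], [0.639, -0.369, 0.168]]
plate [ 0.57380081 -0.45340142  0.08610855] [ 0.87647468 -0.47074065  0.10097211]
tray 899 [[0.444, -0.364, 0.037], [0.569, -0.285, 0.045], [0.639, -0.219, 0.049]]
((523.0982055664062, -300.24920654296875), (144.82403564453125, 203.4117431640625), 60.622825622558594) [[398.9485778808594, -313.45721435546875], [576.2034301757812, -413.2421875], [647.247802734375, -287.04119873046875], [469.99298095703125, -187.2562255859375]]
baraxis [ 0.55449276 -0.45269858  0.24291229] [0.48091356 0.87672763 0.00841497]
```

```bash
cat >> h.py <<'E'
EX=np.array([.877,-.4805,0]);EY=np.array([.4805,.877,0]);EZ=np.array([0,0,1.]);O=np.array([.512,-.432,0])
def F(x,y,z): return O+x*EX+y*EY+z*EZ
def toF(p): d=np.asarray(p)-O; return np.stack([d@EX,d@EY,d[...,2]],-1)
def pose(): o=env.get_obs(); q=o["eef_rot"]; return o,np.array(o["eef_pos"]),R.from_quat([q[1],q[2],q[3],q[0]])
def to(t):
    o,p,r=pose(); return (r.inv().apply(t-p)/.03).round(2)
E
python3 - <<'E'
from h import *
o,p,r=pose(); print("tool x",r.as_matrix()[:,0].round(3),"y",r.as_matrix()[:,1].round(3))
for s in(1,-1):
    M=np.stack([np.cross(s*EX,-EZ),s*EX,-EZ],1); print(s,(r.inv()*R.from_matrix(M)).as_rotvec().round(3))
A=np.concatenate([np.load(n+"0.npz")["P"].reshape(-1,3) for n in("scene","side")]); A=A[np.isfinite(A[:,0])]
for x in np.arange(.1,.9,.1):
    print(round(x,1),[ (lambda q: round(float(np.percentile(q,99.5)),2) if len(q)>20 else None)(A[(A[:,0]>=x)&(A[:,0]<x+.1)&(A[:,1]>=y)&(A[:,1]<y+.1)][:,2]) for y in np.arange(-.4,.7,.1)])
# tray region in frame
for n in("scene","side"):
    z=np.load(n+"0.npz"); f=toF(z["P"]); hsv=cv2.cvtColor(z["im"],cv2.COLOR_RGB2HSV); 
    m=(f[...,2]>.038)&(f[...,2]<.052)&(f[...,1]>.12)&(f[...,1]<.22)&(f[...,0]>-.16)&(f[...,0]<.1)&(hsv[...,1]<50)
    q=f[m]; print(n,len(q),"y hist",np.percentile(q[:,1],[50,90,98]).round(3),"x",np.percentile(q[:,0],[2,10,90,98]).round(3))
    e=q[q[:,1]>.17]; print(np.polyfit(e[:,0],e[:,1],1) if len(e)>5 else None)
    pk=(hsv[...,0]>160)&(hsv[...,1]>90)&(abs(f[...,2]-.009)<.012)&(f[...,1]>.1); print("pink",np.percentile(f[pk],[5,50,95],axis=0).round(3).tolist() if pk.any() else None)
    ob=(f[...,2]>.015)&(f[...,1]>.2)&(f[...,1]<.3)&(abs(f[...,0]+.03)<.08); print("obst",ob.sum(),f[ob][:5].round(3).tolist())
E
```

```text
tool x [-0.924  0.383  0.   ] y [ 0.383  0.924 -0.002]
1 [-1.000e-03  1.000e-03  1.679e+00]
-1 [-1.000e-03 -1.000e-03 -1.462e+00]
0.1 [0.0, 0.0, 0.0, 0.23, 0.24, 0.0, None, None, None, None, None]
0.2 [0.1, 0.07, None, None, None, None, None, None, None, None, None]
0.3 [0.09, 0.07, 0.0, 0.0, 0.0, 0.0, None, None, None, None, None]
0.4 [0.14, 0.05, 0.0, 0.2, 0.21, 0.17, 0.18, None, None, None, None]
0.5 [0.2, 0.05, 0.19, 0.2, 0.18, 0.19, 0.19, None, None, None, None]
0.6 [0.17, 0.05, 0.18, 0.2, 0.08, 0.19, 0.03, None, None, None, None]
0.7 [0.01, 0.01, 0.18, 0.18, 0.2, 0.2, None, None, None, None, None]
0.8 [0.02, 0.02, 0.06, 0.13, 0.2, 0.2, None, None, None, None, None]
scene 417 y hist [0.167 0.187 0.189] x [-0.113 -0.112  0.041  0.043]
[-0.00767734  0.18295398]
pink [[0.096, 0.198, 0.003], [0.115, 0.225, 0.006], [0.129, 0.248, 0.009]]
obst 0 []
side 594 y hist [0.179 0.191 0.193] x [-0.109 -0.107  0.045  0.047]
[-0.01883841  0.18635282]
pink [[0.112, 0.187, 0.007], [0.139, 0.219, 0.01], [0.165, 0.249, 0.011]]
obst 0 []
```

Emit:
play_rows --commands '[[[0,0,-0.5],[0,0,1]],[[0,0,-0.5],[0,0,1]],[[0,0,-0.5],[0,0,1]],[[0,0,-0.5],[0,0,1]],[[0,0,-0.5],[0,0,1]],[[0,0,-0.5],[0,0,1]],[[0,0,-0.5],[0,0,1]],[[0,0,-0.3],[0,0,1]]]' --hand 0

```text
time: 0.9
eef_pos: [0.2106, 0.5082, 0.312]
eef_rot: [-0.0, 0.717, 0.697, 0.0]
contact_force: [0.6, -0.5, -0.7]
grip_width: -0.0004
grasp_force: 0.0
```

Emit:
play_rows --commands '[[[0,0,0],[0,0,1]],[[0,0,0],[0,0,1]],[[0,0,0],[0,0,1]],[[0,0,0],[0,0,0.19]],[[0,0,0],[0,0,0]]]'

```text
time: 1.4
eef_pos: [0.2104, 0.508, 0.3108]
eef_rot: [0.0, 0.86, 0.511, -0.0]
contact_force: [0.0, 0.7, 0.1]
grip_width: -0.0002
grasp_force: 0.0
```

```bash
python3 - <<'E'
from h import *
o,p,r=pose(); print(p,r.as_matrix().round(3).tolist(),o["joints"],to(F(-.034,.235,.31)))
A=np.concatenate([toF(np.load(n+"0.npz")["P"].reshape(-1,3)) for n in("scene","side")])
for lo,hi in((.03,.08),(.08,.2),(.2,.4)):
    m=(A[:,2]>lo)&(A[:,2]<hi)&(A[:,1]>.21)&(abs(A[:,0]+.034)<.09); q=np.sort(A[m][:,1]); print(lo,len(q),q[:200:20].round(3))
E
```

```text
[0.21037924 0.50799846 0.31076631] [[0.478, 0.879, -0.0], [0.879, -0.478, -0.001], [-0.001, -0.0, -1.0]] [9.75244077e-01 2.09417766e-01 1.32637533e+00 2.51675984e-05
 1.60653608e+00 1.47307784e+00] [-14.89  22.69   0.03]
0.03 9493 [0.322 0.327 0.33  0.332 0.334 0.337 0.339 0.34  0.342 0.344]
0.08 10084 [0.317 0.319 0.32  0.321 0.322 0.322 0.323 0.324 0.324 0.324]
0.2 50 [0.585 0.62  0.639]
```

Emit:
play_rows --commands '[[[-0.65,0.945,0],[0,0,0]],[[-0.65,0.945,0],[0,0,0]],[[-0.65,0.945,0],[0,0,0]],[[-0.65,0.945,0],[0,0,0]],[[-0.65,0.945,0],[0,0,0]],[[-0.65,0.945,0],[0,0,0]],[[-0.65,0.945,0],[0,0,0]],[[-0.65,0.945,0],[0,0,0]]]'

```text
time: 2.2
eef_pos: [0.3349, 0.2612, 0.3111]
eef_rot: [0.0, 0.859, 0.512, 0.0]
contact_force: [0.7, 0.5, -0.2]
grip_width: -0.0001
grasp_force: 0.0
```

Emit:
play_rows --commands '[[[-0.65,0.945,0],[0,0,0]],[[-0.65,0.945,0],[0,0,0]],[[-0.65,0.945,0],[0,0,0]],[[-0.65,0.945,0],[0,0,0]],[[-0.65,0.945,0],[0,0,0]],[[-0.65,0.945,0],[0,0,0]],[[-0.65,0.945,0],[0,0,0]],[[-0.65,0.945,0],[0,0,0]]]'

```text
time: 3.0
eef_pos: [0.4591, 0.0154, 0.3111]
eef_rot: [-0.0, 0.859, 0.511, 0.0]
contact_force: [0.3, 0.8, -0.2]
grip_width: -0.0001
grasp_force: 0.0
```

Emit:
play_rows --commands '[[[-0.65,0.945,0],[0,0,0]],[[-0.65,0.945,0],[0,0,0]],[[-0.65,0.945,0],[0,0,0]],[[-0.65,0.945,0],[0,0,0]],[[-0.65,0.945,0],[0,0,0]],[[-0.65,0.945,0],[0,0,0]],[[-0.65,0.945,0],[0,0,0]],[[-0.65,0.945,0],[0,0,0]]]'

```text
time: 3.8
eef_pos: [0.5833, -0.2303, 0.3108]
eef_rot: [-0.0, 0.859, 0.511, -0.0]
contact_force: [-0.3, 0.4, 0.7]
grip_width: 0.0001
grasp_force: 0.0
```

Emit:
play_rows --commands '[[[0,0,0],[0,0,0]],[[0,0,0],[0,0,0]]]'

```text
time: 4.0
eef_pos: [0.5827, -0.2294, 0.3101]
eef_rot: [-0.001, 0.86, 0.51, -0.0]
contact_force: [0.1, 0.2, -0.2]
grip_width: 0.0004
grasp_force: 0.0
```

```bash
python3 - <<'E'
from h import *
o,p,r=pose(); print(toF(p),p,o["joints"],to(F(-.034,.214,.02)))
im,P=cloud("wrist"); save(im,"w1.png"); np.savez("w1.npz",im=im,P=P)
f=toF(P);hsv=cv2.cvtColor(im,cv2.COLOR_RGB2HSV)
m=(f[...,2]>.04)&(f[...,2]<.05)&(f[...,1]>.1)&(f[...,1]<.22)&(abs(f[...,0]+.03)<.1)&(hsv[...,1]<50); q=f[m]; print(len(q),np.percentile(q[:,:2],[2,50,98],axis=0).round(3))
E
```

```text
[-0.03535994  0.21165002  0.31008782] [ 0.58268652 -0.22939436  0.31008782] [-5.53093893e-01  3.58682028e-01  1.12660008e+00  2.73522165e-04
  1.65828156e+00 -5.35984382e-02] [0.07 0.06 9.67]
964 [[-0.111  0.104]
 [-0.037  0.185]
 [ 0.044  0.191]]
```

View pics/w1.png

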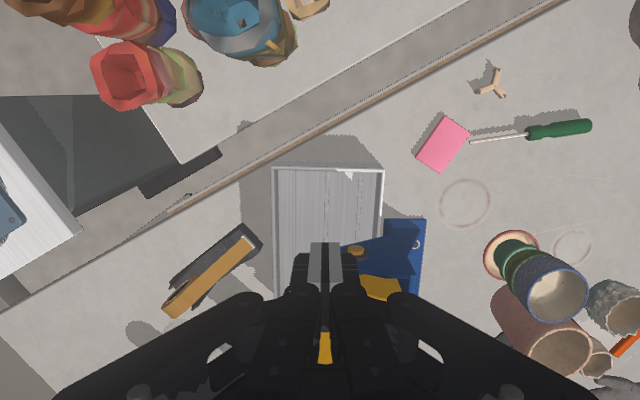

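The wrist view shows the tray's left end at rows ~168 (cols 273–383), with the pink tile and screwdriver to its right clear of the approach, and the pots beyond the bench edge.

Emit:
play_rows --commands '[[[0,0,0],[0,-0.667,0]],[[0,0,0],[0,-0.667,0]],[[0.2,0,0.945],[0,0,0]],[[0.2,0,0.945],[0,0,0]],[[0.2,0,0.945],[0,0,0]],[[0.2,0,0.945],[0,0,0]],[[0.2,0,0.945],[0,0,0]],[[0.2,0,0.945],[0,0,0]]]'

```text
time: 4.85
eef_pos: [0.5833, -0.226, 0.1371]
eef_rot: [0.051, 0.855, 0.509, -0.085]
contact_force: [0.1, -0.7, -0.1]
grip_width: -0.0001
grasp_force: 0.0
```

Emit:
play_rows --commands '[[[0.2,0,0.945],[0,0,0]],[[0.2,0,0.945],[0,0,0]],[[0.1,0,0.472],[0,0,0]],[[0.1,0,0.472],[0,0,0]],[[0.1,0,0.472],[0,0,0]],[[0.1,0,0.472],[0,0,0]],[[0,0,0],[0,0,0]]]'

```text
time: 5.55
eef_pos: [0.5829, -0.2262, 0.0194]
eef_rot: [0.05, 0.856, 0.508, -0.087]
contact_force: [-0.5, 0.4, 0.1]
grip_width: -0.0003
grasp_force: 0.0
```

```bash
python3 - <<'E'
from h import *
o,p,r=pose(); print(toF(p),r.as_matrix().round(3).tolist(),o["contact_force"],to(F(-.034,.145,.02)))
E
```

```text
[-0.03674041  0.21454308  0.01944383] [[0.47, 0.877, -0.098], [0.86, -0.48, -0.173], [-0.199, -0.003, -0.98]] [-0.51174879  0.35738344  0.1168366 ] [-2.28  0.09  0.44]
```

Emit:
play_rows --commands '[[[-0.26,0.01,0.05],[0,0,0]],[[-0.26,0.01,0.05],[0,0,0]],[[-0.26,0.01,0.05],[0,0,0]],[[-0.26,0.01,0.05],[0,0,0]],[[-0.26,0.01,0.05],[0,0,0]],[[-0.26,0.01,0.05],[0,0,0]],[[-0.26,0.01,0.05],[0,0,0]]]'

```text
time: 6.25
eef_pos: [0.5589, -0.2774, 0.0221]
eef_rot: [0.051, 0.856, 0.507, -0.086]
contact_force: [0.3, 0.2, 0.4]
grip_width: -0.0001
grasp_force: 0.0
```

Emit:
play_rows --commands '[[[-0.13,0,0.025],[0,0,0]],[[-0.13,0,0.025],[0,0,0]],[[-0.13,0,0.025],[0,0,0]]]'

```text
time: 6.55
eef_pos: [0.5534, -0.2872, 0.022]
eef_rot: [0.051, 0.856, 0.507, -0.086]
contact_force: [-0.2, -0.3, 0.2]
grip_width: -0.0001
grasp_force: 0.0
```

```bash
python3 - <<'E'
from h import *
o,p,r=pose(); print(toF(p),o["contact_force"])
im,P=cloud("scene"); f=toF(P);hsv=cv2.cvtColor(im,cv2.COLOR_RGB2HSV)
m=(f[...,2]>.04)&(f[...,2]<.05)&(f[...,1]>.11)&(f[...,1]<.22)&(abs(f[...,0]+.03)<.1)&(hsv[...,1]<50); q=f[m]; print(len(q),np.percentile(q[:,:2],[2,10,50,90,98],axis=0).round(3).tolist())
e=q[q[:,1]>np.percentile(q[:,1],60)]; print(np.polyfit(e[:,0],e[:,1],1))
E
```

```text
[-0.03330951  0.14685701  0.02201477] [-0.24937812 -0.31585805  0.17184226]
327 [[-0.113, 0.111], [-0.112, 0.119], [-0.104, 0.162], [0.039, 0.188], [0.042, 0.189]]
[0.00224177 0.18609967]
```

```bash
python3 - <<'E'
from h import *
im,P=cloud("scene"); save(cv2.resize(im[120:360,180:480],(750,600)),"s2.png"); f=toF(P);hsv=cv2.cvtColor(im,cv2.COLOR_RGB2HSV)
print(env.get_obs()["time"])
for b in((.03,.038),(.038,.044),(.044,.052)):
  m=(f[...,2]>b[0])&(f[...,2]<b[1])&(f[...,1]>.11)&(f[...,1]<.22)&(abs(f[...,0]+.03)<.1)&(hsv[...,1]<50); q=f[m]; print(len(q),np.histogram(q[:,1],np.arange(.11,.22,.01)))
E
```

```text
6.65
168 (array([25, 30, 25, 24, 18, 14, 15, 17,  0,  0]), array([0.11, 0.12, 0.13, 0.14, 0.15, 0.16, 0.17, 0.18, 0.19, 0.2 , 0.21]))
109 (array([18, 17, 18, 15,  8, 12, 12,  8,  1,  0]), array([0.11, 0.12, 0.13, 0.14, 0.15, 0.16, 0.17, 0.18, 0.19, 0.2 , 0.21]))
265 (array([ 27,  25,  24,  22,  14,  14,  15, 124,   0,   0]), array([0.11, 0.12, 0.13, 0.14, 0.15, 0.16, 0.17, 0.18, 0.19, 0.2 , 0.21]))
```

View pics/s2.png

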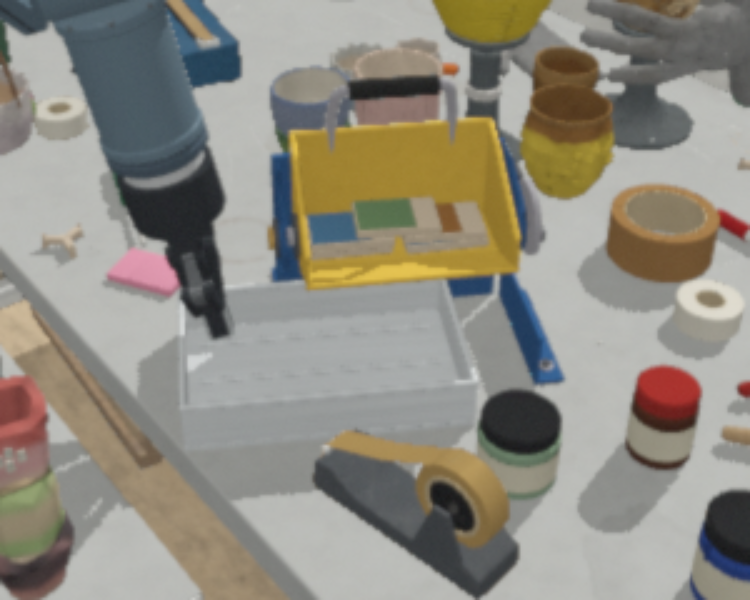

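```bash
python3 - <<'E'
from h import *
im,P=cloud("scene"); f=toF(P)
for v in range(225,262,4): print(v,[(u,f[v,u].round(3).tolist(),int(im[v,u].sum())) for u in (256,262,266,270)])
im2,P2=cloud("side"); f2=toF(P2); save(cv2.resize(im2[180:340,200:420],(800,582)),"s3.png")
o,p,r=pose(); print(p,toF(p),o["contact_force"],o["joints"])
E
```

```text
225 [(256, [-0.072, 0.172, 0.159], 268), (262, [-0.066, 0.161, 0.153], 127), (266, [-0.051, 0.153, 0.141], 140), (270, [0.145, 0.14, -0.001], 543)]
229 [(256, [-0.079, 0.173, 0.155], 256), (262, [-0.064, 0.162, 0.142], 105), (266, [-0.051, 0.154, 0.132], 119), (270, [0.123, 0.141, 0.003], 556)]
233 [(256, [-0.083, 0.174, 0.148], 265), (262, [-0.078, 0.162, 0.143], 246), (266, [-0.05, 0.154, 0.121], 128), (270, [0.113, 0.142, -0.002], 547)]
237 [(256, [-0.093, 0.174, 0.146], 289), (262, [-0.093, 0.163, 0.144], 144), (266, [-0.076, 0.155, 0.131], 145), (270, [0.041, 0.145, 0.041], 441)]
241 [(256, [-0.092, 0.175, 0.136], 134), (262, [-0.082, 0.163, 0.127], 144), (266, [-0.081, 0.156, 0.125], 115), (270, [-0.034, 0.147, 0.088], 357)]
245 [(256, [-0.073, 0.176, 0.111], 278), (262, [-0.067, 0.164, 0.105], 127), (266, [-0.045, 0.156, 0.087], 125), (270, [-0.042, 0.148, 0.083], 354)]
249 [(256, [0.041, 0.178, 0.01], 453), (262, [-0.04, 0.165, 0.073], 320), (266, [-0.046, 0.157, 0.077], 126), (270, [-0.042, 0.148, 0.073], 290)]
253 [(256, [0.034, 0.179, 0.004], 495), (262, [0.035, 0.165, 0.002], 465), (266, [-0.046, 0.157, 0.067], 127), (270, [-0.049, 0.149, 0.068], 178)]
257 [(256, [0.021, 0.179, 0.003], 500), (262, [0.016, 0.166, 0.006], 506), (266, [0.012, 0.157, 0.008], 509), (270, [0.014, 0.148, 0.005], 498)]
261 [(256, [0.006, 0.18, 0.005], 511), (262, [0.004, 0.167, 0.004], 552), (266, [0.0, 0.158, 0.007], 502), (270, [0.001, 0.149, 0.005], 499)]
[ 0.55354923 -0.28692508  0.02204761] [-0.03326982  0.14719511  0.02204761] [-0.30791829  0.77525084  0.53519435] [-0.53226172  0.56421203  1.54646907 -0.23278475  1.03658037  0.08772404]
```

View pics/s3.png

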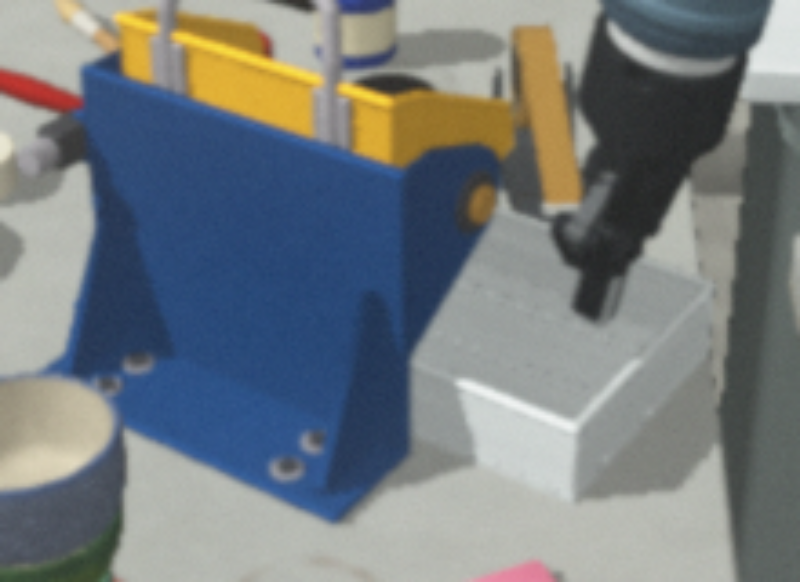

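The side view shows the fingertip (590,315) hovering over the tray inside its left wall, well above the 22 mm reported: the visible tip is about 40 mm higher, so the fingers passed over the wall. Check this offset before going on.

```bash
python3 - <<'E'
from h import *
o,p,r=pose(); print(o["grip_width"])
for n in("scene","side","wrist"):
    im,P=cloud(n); T=r.inv().apply((P-p).reshape(-1,3)).reshape(P.shape)  # tool frame
    m=(abs(T[...,0])<.03)&(abs(T[...,1])<.03)&(T[...,2]<.03)&(T[...,2]>-.13)&(toF(P)[...,2]>.052)
    q=T[m]; print(n,len(q),"tool z",np.percentile(q[:,2],[50,90,97,99.5]).round(3)); e=q[q[:,2]>np.percentile(q[:,2],85)]; print(" tip tool xyz",np.percentile(e,[5,50,95],axis=0).round(3).tolist())
w=np.load("w1.npz"); f=toF(w["P"]); print(f[245:256:5,318:335:4].round(3).tolist())
ci=env.camera_info("wrist"); Rm=R.from_rotvec(np.ravel(ci["rvec"])).as_matrix(); print("cam in tool",r.inv().apply(-Rm.T@np.ravel(ci["tvec"])-p))
E
```

```text
-0.0002440267985509438
scene 266 tool z [-0.084 -0.045 -0.036 -0.035]
 tip tool xyz [[-0.013, -0.015, -0.047], [-0.003, -0.008, -0.044], [0.008, -0.004, -0.035]]
side 408 tool z [-0.086 -0.048 -0.042 -0.035]
 tip tool xyz [[-0.007, -0.003, -0.05], [0.005, 0.008, -0.046], [0.011, 0.014, -0.036]]
wrist 23198 tool z [-0.098 -0.071 -0.051 -0.042]
 tip tool xyz [[-0.003, -0.013, -0.079], [0.01, 0.0, -0.064], [0.012, 0.013, -0.043]]
[[[-0.038, 0.222, 0.352], [-0.036, 0.222, 0.351], [-0.035, 0.222, 0.351], [-0.033, 0.222, 0.352], [-0.031, 0.222, 0.351]], [[-0.038, 0.222, 0.357], [-0.036, 0.222, 0.356], [-0.035, 0.222, 0.356], [-0.033, 0.222, 0.357], [-0.031, 0.222, 0.357]], [[-0.038, 0.222, 0.361], [-0.036, 0.222, 0.361], [-0.035, 0.222, 0.362], [-0.033, 0.222, 0.361], [-0.031, 0.223, 0.362]]]
cam in tool [ 7.66471396e-02  6.76446510e-05 -1.76940445e-01]
```

Emit:
play_rows --commands '[[[-0.1,0,-0.49],[0,0,0]],[[0.515,0,-0.105],[0,0,0]],[[0.515,0,-0.105],[0,0,0]],[[0.515,0,-0.105],[0,0,0]],[[0.515,0,-0.105],[0,0,0]],[[0,0,0],[0,0,0]]]'

```text
time: 7.5
eef_pos: [0.585, -0.2288, 0.0368]
eef_rot: [0.051, 0.855, 0.509, -0.086]
contact_force: [0.4, 0.0, -0.8]
grip_width: 0.0001
grasp_force: 0.0
```

Emit:
play_rows --commands '[[[0.09,0,0.44],[0,0,0]],[[0.09,0,0.44],[0,0,0]],[[0.09,0,0.44],[0,0,0]],[[0.07,0,0.34],[0,0,0]],[[0,0,0],[0,0,0]]]'

```text
time: 8.0
eef_pos: [0.5818, -0.2313, -0.0164]
eef_rot: [0.049, 0.856, 0.507, -0.087]
contact_force: [-0.7, 0.8, 0.0]
grip_width: -0.0
grasp_force: 0.0
```

```bash
cat >> h.py <<'E'
def tip(): o,p,r=pose(); return toF(p-.038*r.as_matrix()[:,2])
E
python3 - <<'E'
from h import *
o,p,r=pose(); print(tip(),o["contact_force"])
for n in("scene","side","wrist"):
    im,P=cloud(n); T=r.inv().apply((P-p).reshape(-1,3)).reshape(P.shape); f=toF(P)
    m=(abs(T[...,0])<.03)&(abs(T[...,1])<.03)&(T[...,2]<.03)&(T[...,2]>-.13)&(f[...,2]>.012)&(f[...,1]>.198)
    q=f[m]; print(n,len(q),"z",np.percentile(q[:,2],[0.5,3]).round(3),"y",np.percentile(q[q[:,2]<.05][:,1],[5,50,95]).round(3))
E
```

```text
[-0.03503415  0.21709685  0.02079141] [-0.65901464  0.81097056  0.01519965]
scene 294 z [0.016 0.021] y [0.206 0.215 0.227]
side 342 z [0.019 0.021] y [0.211 0.225 0.233]
wrist 23174 z [0.025 0.034] y [0.225 0.229 0.233]
```

Emit:
play_rows --commands '[[[-0.26,0,0.053],[0,0,0]],[[-0.26,0,0.053],[0,0,0]],[[-0.26,0,0.053],[0,0,0]],[[-0.26,0,0.053],[0,0,0]],[[-0.26,0,0.053],[0,0,0]],[[-0.26,0,0.053],[0,0,0]],[[-0.26,0,0.053],[0,0,0]]]'

```text
time: 8.85
eef_pos: [0.557, -0.2811, -0.0134]
eef_rot: [0.051, 0.856, 0.507, -0.086]
contact_force: [2.8, 3.9, 2.6]
grip_width: 0.0001
grasp_force: 2.3
```

Emit:
play_rows --commands '[[[-0.13,0,0.027],[0,0,0]],[[-0.13,0,0.027],[0,0,0]],[[-0.1,0,0.02],[0,0,0]],[[-0.07,0,0.014],[0,0,0]],[[0,0,0],[0,0,0]]]'

```text
time: 9.35
eef_pos: [0.5505, -0.2924, -0.0139]
eef_rot: [0.051, 0.856, 0.507, -0.086]
contact_force: [1.4, 2.3, 1.6]
grip_width: 0.0001
grasp_force: 1.1
```

```bash
cat > tr.py <<'E'
from h import *
o,p,r=pose(); print(tip(),o["contact_force"],o["time"])
for n in("scene","side"):
    im,P=cloud(n); f=toF(P);hsv=cv2.cvtColor(im,cv2.COLOR_RGB2HSV)
    m=(f[...,2]>.04)&(f[...,2]<.05)&(f[...,1]>.105)&(f[...,1]<.22)&(abs(f[...,0]+.03)<.1)&(hsv[...,1]<50)&(hsv[...,2]>110); q=f[m]; print(n,len(q),np.percentile(q[:,:2],[2,50,98],axis=0).round(3).tolist())
    e=q[q[:,1]>np.percentile(q[:,1],98)-.008]; print(" end line",np.polyfit(e[:,0],e[:,1],1).round(3))
    if n=="scene":
        m=(f[...,2]>.035)&(f[...,2]<.05)&(f[...,1]<.0)&(f[...,1]>-.12)&(f[...,0]<-.09)&(f[...,0]>-.14)&(hsv[...,1]<50)&(hsv[...,2]>110); q=f[m]; print(" right front",len(q),np.percentile(q[:,:2],[2,50,98],axis=0).round(3).tolist())
E
python3 tr.py
```

```text
[-0.03330931  0.14848755  0.0233881 ] [1.39981536 2.25797365 1.56559403] 9.35
scene 230 [[-0.112, 0.107], [-0.045, 0.133], [0.043, 0.142]]
 end line [-0.002  0.137]
 right front 311 [[-0.117, -0.1], [-0.114, -0.054], [-0.096, -0.002]]
side 197 [[-0.028, 0.106], [0.028, 0.136], [0.047, 0.14]]
 end line [-0.056  0.138]
```

Emit:
play_rows --commands '[[[-0.06,0,0.012],[0,0,0]],[[-0.06,0,0.012],[0,0,0]],[[-0.06,0,0.012],[0,0,0]],[[0,0,0],[0,0,0]]]'

```text
time: 9.85
eef_pos: [0.5477, -0.2971, -0.0139]
eef_rot: [0.051, 0.856, 0.507, -0.086]
contact_force: [1.2, 2.5, 0.8]
grip_width: -0.0006
grasp_force: 1.1
```

```bash
python3 tr.py
```

```text
[-0.0334573   0.14304209  0.02331625] [1.18307389 2.48793145 0.8373903 ] 9.85
scene 208 [[-0.113, 0.107], [-0.044, 0.127], [0.043, 0.135]]
 end line [-0.004  0.13 ]
 right front 322 [[-0.117, -0.107], [-0.113, -0.058], [-0.094, -0.003]]
side 177 [[-0.028, 0.108], [0.027, 0.131], [0.047, 0.137]]
 end line [-0.066  0.133]
```

Nearly touching the stop; a little more, until the force rises.

Emit:
play_rows --commands '[[[-0.06,0,0.012],[0,0,0]],[[-0.06,0,0.012],[0,0,0]],[[0,0,0],[0,0,0]]]'

```text
time: 10.25
eef_pos: [0.547, -0.2983, -0.0139]
eef_rot: [0.05, 0.856, 0.507, -0.085]
contact_force: [3.6, 8.3, 1.9]
grip_width: -0.0002
grasp_force: 5.0
```

Emit:
play_rows --commands '[[[0.5,0,-0.1],[0,0,0]],[[0.98,0,-0.2],[0,0,0]],[[-0.2,0,-0.98],[0,0,0]],[[-0.2,0,-0.98],[0,0,0]],[[-0.2,0,-0.98],[0,0,0]],[[-0.2,0,-0.98],[0,0,0]],[[-0.2,0,-0.98],[0,0,0]],[[-0.2,0,-0.98],[0,0,0]]]'

```text
time: 11.05
eef_pos: [0.5677, -0.2606, 0.1676]
eef_rot: [0.051, 0.856, 0.507, -0.087]
contact_force: [1.0, -0.5, -0.5]
grip_width: -0.0001
grasp_force: 0.0
```

Emit:
play_rows --commands '[[[-0.2,0,-0.98],[0,0,0]],[[-0.2,0,-0.98],[0,0,0]],[[-0.2,0,-0.98],[0,0,0]],[[-0.2,0,-0.98],[0,0,0]],[[0,0,0],[0,0.667,0]],[[0,0,0],[0,0.667,0]],[[0,0,0],[0,0,0]]]' --hand 40

```text
time: 11.75
eef_pos: [0.5667, -0.2632, 0.2867]
eef_rot: [0.0, 0.861, 0.508, -0.0]
contact_force: [-0.4, 0.5, -0.5]
grip_width: 0.0398
grasp_force: 0.0
```

```bash
python3 tr.py; python3 - <<'E'
from h import *
o,p,r=pose(); print(p,tip(),r.as_matrix().round(3).tolist(),o["grip_width"],to(F(.04,0,.29)))
# bar relook
for n,b in(("scene",(300,135,375,180)),("side",(235,155,300,195))):
    im,P=cloud(n); f=toF(P); hsv=cv2.cvtColor(im,cv2.COLOR_RGB2HSV); m=np.zeros(f.shape[:2],bool); m[b[1]:b[3],b[0]:b[2]]=1
    m&=(hsv[...,2]<70)&(f[...,2]>.22)&(f[...,2]<.26)&(abs(f[...,1])<.06); q=f[m]; print(n,np.percentile(q,[3,50,97],axis=0).round(3).tolist())
im,P=cloud("wrist"); T=r.inv().apply((P-p).reshape(-1,3)); m=(abs(T[:,0])<.02)&(abs(T[:,1])<.06)&(T[:,2]>-.12)&(T[:,2]<.02); q=T[m]; q=q[np.isfinite(q[:,0])]; e=q[q[:,2]>np.percentile(q[:,2],96)]; print("tips",np.percentile(q[:,2],[90,99,99.8]),np.percentile(e,[2,50,98],axis=0).round(3).tolist())
E
```

```text
[-0.03313977  0.17430254  0.32469484] [-0.43179545  0.46870684 -0.54400106] 11.75
scene 197 [[-0.113, 0.107], [-0.053, 0.126], [0.043, 0.131]]
 end line [-0.013  0.127]
 right front 329 [[-0.117, -0.108], [-0.114, -0.058], [-0.095, -0.002]]
side 318 [[-0.109, 0.106], [-0.021, 0.13], [0.046, 0.133]]
 end line [-0.017  0.13 ]
[ 0.56718369 -0.26144834  0.28598695] [-0.03351575  0.17617587  0.32398683] [[0.482, 0.876, -0.002], [0.876, -0.482, -0.002], [-0.002, -0.001, -1.0]] 0.04021428271911962 [-5.87  2.46 -0.12]
scene [[0.03, -0.038, 0.234], [0.033, -0.003, 0.242], [0.038, 0.031, 0.247]]
side [[0.041, -0.034, 0.236], [0.047, 0.002, 0.243], [0.051, 0.034, 0.248]]
tips [-0.07314369 -0.04412696 -0.03959732] [[-0.009, -0.033, -0.055], [0.008, 0.02, -0.048], [0.012, 0.033, -0.038]]
```

Emit:
play_rows --commands '[[[-0.98,0.41,0],[0,0,0]],[[-0.98,0.41,0],[0,0,0]],[[-0.98,0.41,0],[0,0,0]],[[-0.98,0.41,0],[0,0,0]],[[-0.98,0.41,0],[0,0,0]],[[-0.98,0.41,0],[0,0,0]],[[0,0,0],[0,0,0]],[[0,0,0],[0,0,0]]]'

```text
time: 12.8
eef_pos: [0.5483, -0.4505, 0.2852]
eef_rot: [-0.001, 0.86, 0.51, -0.0]
contact_force: [0.5, 0.1, 0.0]
grip_width: 0.04
grasp_force: 0.0
```

```bash
python3 - <<'E'
from h import *
o,p,r=pose(); print(tip(),to(F(.04,0,.182)),o["joints"])
im,P=cloud("wrist"); save(im,"w4.png"); f=toF(P); hsv=cv2.cvtColor(im,cv2.COLOR_RGB2HSV)
m=(hsv[...,2]<80)&(f[...,2]>.225)&(f[...,2]<.255); q=f[m]; print(len(q)); print(np.percentile(q,[2,50,98],axis=0).round(3).tolist() if len(q) else "")
E
```

```text
[0.04077339 0.00124457 0.3232156 ] [-0.04 -0.02  3.44] [-8.44364045e-01  5.33038282e-01  9.16745296e-01 -2.94116318e-04
  1.69356915e+00 -3.43908587e-01]
2495
[[0.032, -0.039, 0.239], [0.04, 0.0, 0.246], [0.049, 0.033, 0.248]]
```

View pics/w4.png

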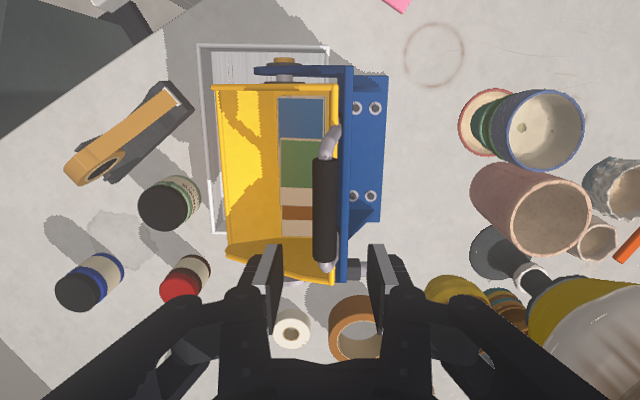

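The wrist view shows the bar (col 326, rows 160–262) midway between the fingers (cols 270 and 380), and the tray rim behind the skip in place. Descend to straddle it.

Emit:
play_rows --commands '[[[0,0,0.85],[0,0,0]],[[0,0,0.85],[0,0,0]],[[0,0,0.85],[0,0,0]],[[0,0,0.85],[0,0,0]],[[0,0,0],[0,0,0]]]' --hand 34

```text
time: 13.35
eef_pos: [0.5472, -0.4471, 0.1803]
eef_rot: [-0.004, 0.86, 0.511, -0.001]
contact_force: [-0.6, 0.5, -0.8]
grip_width: 0.0338
grasp_force: 0.0
```

```bash
python3 - <<'E'
from h import *
o,p,r=pose(); print(tip(),toF(p),o["contact_force"],o["grip_width"])
q=lambda t:np.array([-.12*np.sin(t-.34),.125+.12*np.cos(t-.34)])
for t in np.arange(0,1.31,.1): print(round(t,1),q(t).round(4),((q(t+.1)-q(t))*[1,-1]/.03).round(2))
E
```

```text
[0.03836729 0.00357466 0.21825609] [0.03808176 0.0036763  0.1802573 ] [-0.57346834  0.48953766 -0.77619755] 0.03378966903613072
0.0 [0.04   0.2381] [-0.38 -0.11]
0.1 [0.0285 0.2416] [-0.39 -0.08]
0.2 [0.0167 0.2438] [-0.4  -0.04]
0.3 [0.0048 0.2449] [-0.4  0. ]
0.4 [-0.0072  0.2448] [-0.4   0.04]
0.5 [-0.0191  0.2435] [-0.39  0.08]
0.6 [-0.0308  0.241 ] [-0.38  0.12]
0.7 [-0.0423  0.2373] [-0.37  0.16]
0.8 [-0.0533  0.2325] [-0.35  0.2 ]
0.9 [-0.0637  0.2267] [-0.33  0.23]
1.0 [-0.0736  0.2198] [-0.3   0.26]
1.1 [-0.0827  0.212 ] [-0.28  0.29]
1.2 [-0.0909  0.2033] [-0.25  0.32]
1.3 [-0.0983  0.1938] [-0.21  0.34]
```

Emit:
play_rows --commands '[[[0,-0.2,0],[0,0,0]],[[0,-0.2,-0.03],[0,0,0]],[[0,-0.2,-0.05],[0,0,0]],[[0,-0.2,-0.05],[0,0,0]],[[0,-0.2,-0.03],[0,0,0]],[[0,-0.2,-0.02],[0,0,0]],[[0,-0.2,-0.01],[0,0,0]],[[0,-0.2,0],[0,0,0]]]'

```text
time: 14.15
eef_pos: [0.5048, -0.4276, 0.1904]
eef_rot: [-0.0, 0.86, 0.51, -0.0]
contact_force: [1.9, -0.1, 0.0]
grip_width: 0.0343
grasp_force: 0.7
```

```bash
cat > bar.py <<'E'
from h import *
o,p,r=pose(); print(tip(),o["contact_force"],o["time"])
for n in("scene","side"):
    im,P=cloud(n); f=toF(P); hsv=cv2.cvtColor(im,cv2.COLOR_RGB2HSV); y=(hsv[...,0]>18)&(hsv[...,0]<32)&(hsv[...,1]>130)&(hsv[...,2]>90)
    m=y&(abs(f[...,1])<.095)&(f[...,0]>-.13)&(f[...,0]<.06)&(f[...,2]>.03); q=f[m]; print(n,"yellow",np.percentile(q,[2,98],axis=0).round(3).tolist())
    h=q[q[:,2]>np.percentile(q[:,2],95)]; print(" top rim",h.mean(0).round(3))
    b=(hsv[...,2]<70)&(hsv[...,1]<80)&(abs(f[...,1])<.05)&(abs(f[...,1])>.02)&(f[...,2]>.15)&(f[...,2]<.26)&(f[...,0]>-.12)&(f[...,0]<.055); print(" bar?",b.sum(),np.median(f[b],axis=0).round(3) if b.any() else "")
save(im,"tmp_side.png")
E
python3 bar.py
```

```text
[-0.00837127  0.00044607  0.22836491] [ 1.86934859 -0.06207529  0.00396498] 14.15
scene yellow [[-0.064, -0.089, 0.098], [0.043, 0.082, 0.209]]
 top rim [0.017 0.001 0.208]
 bar? 111 [-0.008 -0.024  0.249]
side yellow [[-0.049, -0.084, 0.134], [0.038, 0.085, 0.212]]
 top rim [0.021 0.009 0.212]
 bar? 130 [0.006 0.024 0.25 ]
```

Emit:
play_rows --commands '[[[0,-0.27,0],[0,0,0]],[[0,-0.27,0.02],[0,0,0]],[[0,-0.27,0.04],[0,0,0]],[[0,-0.27,0.06],[0,0,0]],[[0,-0.27,0.08],[0,0,0]],[[0,-0.27,0.11],[0,0,0]],[[0,-0.27,0.13],[0,0,0]],[[0,-0.27,0.15],[0,0,0]]]'

```text
time: 15.05
eef_pos: [0.4482, -0.3962, 0.1718]
eef_rot: [-0.0, 0.86, 0.51, -0.0]
contact_force: [0.5, -0.0, 0.1]
grip_width: 0.0338
grasp_force: 0.3
```

Emit:
play_rows --commands '[[[0,-0.2,0.13],[0,0,0]],[[0,-0.2,0.16],[0,0,0]],[[0,-0.2,0.17],[0,0,0]],[[0,-0.18,0.18],[0,0,0]],[[0,0,0],[0,0,0]],[[0,0,0],[0,0,0]]]'

```text
time: 15.65
eef_pos: [0.4285, -0.3855, 0.153]
eef_rot: [-0.0, 0.86, 0.51, -0.0]
contact_force: [-0.1, 0.1, -0.5]
grip_width: 0.0341
grasp_force: 0.0
```

```bash
python3 bar.py
```

```text
[-0.0955928   0.00060757  0.19101784] [-0.10370478  0.13864029 -0.49553283] 15.65
scene yellow [[-0.059, -0.088, 0.061], [0.028, 0.082, 0.192]]
 top rim [-0.063  0.003  0.194]
 bar? 139 [-0.104 -0.021  0.198]
side yellow [[-0.054, -0.083, 0.146], [0.037, 0.085, 0.192]]
 top rim [-0.053  0.005  0.192]
 bar? 92 [-0.091  0.022  0.198]
```

Emit:
play_rows --commands '[[[0,0,0],[0,0,0]],[[0,0,0],[0,0,0]],[[0,0,0],[0,0,0]],[[0,0,0],[0,0,0]],[[0,0,0],[0,0,0]],[[0,0,0],[0,0,0]]]'

```text
time: 16.35
eef_pos: [0.4285, -0.3855, 0.1531]
eef_rot: [0.0, 0.86, 0.51, -0.0]
contact_force: [0.5, -0.5, 0.4]
grip_width: 0.0344
grasp_force: 0.0
```

```bash
python3 - <<'E'
from h import *
im,P=cloud("scene"); im2,P2=cloud("side"); a=cv2.resize(im[120:340,200:440],(480,440)); b=cv2.resize(im2[160:320,210:410],(320,256)); 
c=np.zeros((440,800,3),np.uint8); c[:,:480]=a; c[:256,480:]=b; save(c,"s5.png"); print(tip(),env.get_obs()["contact_force"])
E
```

```text
[-0.09554468  0.00068042  0.19112392] [-0.56924728  0.07940453 -0.62542461]
```

View pics/s5.png

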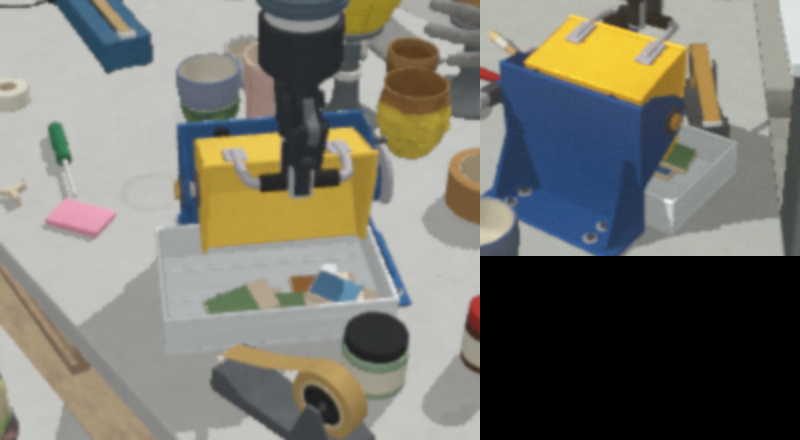

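The skip is fully tipped; green tiles at (240,298) and (295,300), brown (305,285) and blue (335,285) lie in the tray. Check their heights and the tray's pose.

```bash
python3 - <<'E'
from h import *
im,P=cloud("scene"); f=toF(P); hsv=cv2.cvtColor(im,cv2.COLOR_RGB2HSV); H,S=hsv[...,0],hsv[...,1]
roi=(f[...,0]>-.15)&(f[...,0]<.05)&(abs(f[...,1]-.013)<.125)&(f[...,2]<.1)&(f[...,2]>.004); roi[:250]=0
for n,m in(("blue",(H>95)&(H<118)&(S>90)),("green",(H>35)&(H<85)&(S>60)),("brown",(H<15)&(S>120)),("beige",(H>5)&(H<25)&(S>35)&(S<110))):
    k,l,s,c=cv2.connectedComponentsWithStats((m&roi).astype(np.uint8))
    for i in range(1,k):
        if s[i,4]>15: q=f[l==i]; print(n,s[i].tolist(),q.min(0).round(3),q.mean(0).round(3),q.max(0).round(3))
E
python3 tr.py
```

```text
blue [356, 256, 24, 14, 215] [-0.087 -0.082  0.021] [-0.066 -0.054  0.028] [-0.04  -0.028  0.035]
green [303, 263, 26, 13, 195] [-0.085  0.033  0.017] [-0.068  0.056  0.026] [-0.052  0.083  0.032]
green [338, 266, 14, 7, 71] [-0.081 -0.019  0.018] [-0.07  -0.005  0.022] [-0.061  0.008  0.026]
beige [345, 258, 8, 8, 16] [-0.049 -0.03   0.009] [-0.031 -0.018  0.013] [-0.024 -0.012  0.016]
beige [324, 260, 16, 14, 141] [-0.09   0.003  0.011] [-0.068  0.023  0.031] [-0.039  0.037  0.036]
beige [352, 262, 11, 10, 44] [-0.086 -0.038  0.013] [-0.074 -0.028  0.025] [-0.04  -0.021  0.033]
beige [380, 264, 10, 6, 33] [-0.083 -0.1    0.017] [-0.073 -0.089  0.02 ] [-0.061 -0.078  0.025]
[-0.09554668  0.00062304  0.19112065] [0.35781252 0.13079217 0.21232789] 16.5
scene 196 [[-0.112, 0.107], [-0.051, 0.126], [0.043, 0.131]]
 end line [-0.012  0.127]
 right front 330 [[-0.117, -0.108], [-0.114, -0.059], [-0.094, -0.002]]
side 325 [[-0.109, 0.106], [-0.022, 0.13], [0.046, 0.133]]
 end line [-0.015  0.13 ]
```

Emit:
play_rows --commands '[[[0,-0.08,0],[0,0,0]],[[0,0,0],[0,0,0]],[[0,0,0.15],[0,0,0]],[[0,0,0.15],[0,0,0]],[[0,0,0],[0,0,0]]]' --hand 24

```text
time: 17.1
eef_pos: [0.426, -0.3839, 0.1431]
eef_rot: [-0.001, 0.86, 0.51, -0.0]
contact_force: [-0.3, -0.5, -0.2]
grip_width: 0.024
grasp_force: 0.0
```

Emit:
play_rows --commands '[[[0,0.12,-0.16],[0,0,0]],[[0,0.125,-0.16],[0,0,0]],[[0,0.14,-0.145],[0,0,0]],[[0,0.14,-0.145],[0,0,0]],[[0,0.15,-0.13],[0,0,0]],[[0,0.15,-0.13],[0,0,0]],[[0,0.165,-0.115],[0,0,0]],[[0,0.165,-0.115],[0,0,0]]]'

```text
time: 17.9
eef_pos: [0.4569, -0.4012, 0.1781]
eef_rot: [0.0, 0.86, 0.51, -0.0]
contact_force: [-2.4, 1.9, 1.8]
grip_width: 0.024
grasp_force: 1.7
```

```bash
python3 bar.py
```

```text
[-0.06310568  0.00054773  0.21613973] [-2.43922758  1.92789869  1.76236028] 17.9
scene yellow [[-0.05, -0.088, 0.071], [0.042, 0.082, 0.203]]
 top rim [-0.03  -0.001  0.196]
 bar? 146 [-0.073 -0.023  0.23 ]
side yellow [[-0.035, -0.084, 0.151], [0.036, 0.085, 0.209]]
 top rim [-0.026  0.007  0.208]
 bar? 83 [-0.058  0.022  0.231]
```

Following well (tilt ≈ 0.9). Continue back through the detent.

Emit:
play_rows --commands '[[[0,0.175,-0.1],[0,0,0]],[[0,0.175,-0.1],[0,0,0]],[[0,0.185,-0.08],[0,0,0]],[[0,0.185,-0.08],[0,0,0]],[[0,0.19,-0.06],[0,0,0]],[[0,0.19,-0.06],[0,0,0]],[[0,0.195,-0.04],[0,0,0]],[[0,0.195,-0.04],[0,0,0]]]'

```text
time: 18.8
eef_pos: [0.4966, -0.4228, 0.194]
eef_rot: [0.0, 0.86, 0.51, 0.0]
contact_force: [-1.7, -0.2, 0.9]
grip_width: 0.024
grasp_force: 0.5
```

Emit:
play_rows --commands '[[[0,0.2,-0.02],[0,0,0]],[[0,0.2,-0.01],[0,0,0]],[[0,0.2,0],[0,0,0]],[[0,0.2,0],[0,0,0]],[[0,0.2,0.02],[0,0,0]],[[0,0.2,0.02],[0,0,0]],[[0,0.195,0.03],[0,0,0]],[[0,0.195,0.03],[0,0,0]]]'

```text
time: 19.6
eef_pos: [0.5387, -0.4458, 0.1916]
eef_rot: [0.0, 0.86, 0.51, 0.0]
contact_force: [-0.2, -0.5, 0.9]
grip_width: 0.0241
grasp_force: 0.0
```

Emit:
play_rows --commands '[[[0,0.19,0.04],[0,0,0]],[[0,0.17,0.04],[0,0,0]],[[0,0,0],[0,0,0]],[[0,0,0],[0,0,0]]]'

```text
time: 20.0
eef_pos: [0.5474, -0.4505, 0.1892]
eef_rot: [-0.0, 0.86, 0.51, -0.0]
contact_force: [-0.6, 0.4, -0.9]
grip_width: 0.0242
grasp_force: 0.0
```

```bash
python3 bar.py
```

```text
[0.03993926 0.00076986 0.22715536] [-0.56758069  0.37318403 -0.93071134] 20.0
scene yellow [[-0.068, -0.088, 0.102], [0.047, 0.082, 0.197]]
 top rim [ 0.043 -0.003  0.197]
 bar? 113 [ 0.033 -0.024  0.242]
side yellow [[-0.061, -0.087, 0.133], [0.05, 0.085, 0.2]]
 top rim [0.048 0.007 0.2  ]
 bar? 135 [0.047 0.022 0.243]
```

Skip is back upright (bar at x = 0.040). Open a little, lift off and away, then verify.

Emit:
play_rows --commands '[[[0,0,0],[0,0,0]],[[0,0,0],[0,0,0]],[[0,0,-0.3],[0,0,0]],[[0,0,-0.6],[0,0,0]],[[0,0,-0.9],[0,0,0]],[[0,0,-0.9],[0,0,0]],[[0,0,-0.7],[0,0,0]],[[0,0,0],[0,0,0]]]' --hand 36

```text
time: 20.9
eef_pos: [0.5484, -0.4517, 0.2965]
eef_rot: [0.004, 0.86, 0.51, 0.001]
contact_force: [0.6, -0.8, 0.7]
grip_width: 0.0357
grasp_force: 0.0
```

Emit:
play_rows --commands '[[[0.8,0,0],[0,0,0]],[[0.8,0,0],[0,0,0]],[[0.8,0,0],[0,0,0]],[[0.8,0,0],[0,0,0]],[[0,0,0],[0,0,0]],[[0,0,0],[0,0,0]]]'

```text
time: 21.5
eef_pos: [0.5933, -0.3659, 0.2905]
eef_rot: [-0.0, 0.86, 0.51, -0.0]
contact_force: [0.4, -0.2, -0.4]
grip_width: 0.0358
grasp_force: 0.0
```

```bash
python3 bar.py; python3 tr.py; python3 - <<'E'
from h import *
im,P=cloud("scene"); save(cv2.resize(im[120:340,200:440],(654,600)),"s6.png")
hsv=cv2.cvtColor(im,cv2.COLOR_RGB2HSV); q=P[270:300,365:410][(hsv[270:300,365:410,2]<70)&(P[270:300,365:410,2]>.03)]; print("jar",np.percentile(q,50,axis=0))
E
```

```text
[0.03954785 0.09707745 0.32853551] [ 0.43733666 -0.22864748 -0.43584504] 21.5
scene yellow [[-0.068, -0.089, 0.102], [0.047, 0.082, 0.197]]
 top rim [ 0.043 -0.005  0.197]
 bar? 112 [ 0.033 -0.024  0.241]
side yellow [[-0.061, -0.087, 0.133], [0.05, 0.085, 0.2]]
 top rim [0.048 0.001 0.2  ]
 bar? 128 [0.048 0.021 0.243]
[0.03967479 0.09584126 0.32873499] [ 0.04459606  0.27550859 -0.63501576] 21.6
scene 201 [[-0.112, 0.107], [-0.054, 0.126], [0.043, 0.131]]
 end line [-0.016  0.127]
 right front 326 [[-0.117, -0.108], [-0.114, -0.058], [-0.096, -0.002]]
side 318 [[-0.109, 0.106], [-0.023, 0.13], [0.046, 0.133]]
 end line [-0.019  0.13 ]
jar [ 0.3226646  -0.40234786  0.06230765]
```

View pics/s6.png

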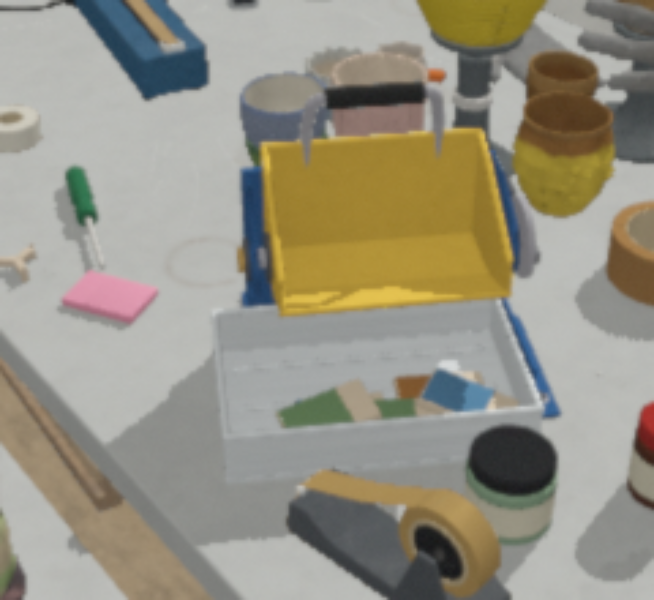

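The skip is empty and upright (385,220), the tray is home with the tiles in it (280–510, 370–420), and the jar (512,485) has not moved.

```bash
python3 -c "
from cell import env
print(env.finish_job())"
```

```text
the job is handed in; nothing more can be done
None
```

The job is handed in (no verdict was returned): the tray is home against the stop, the skip was tipped and eased back upright and is empty, the jar is where it was, and the tiles lie in the tray, though a fifth one partly hidden under the others was inferred rather than clearly seen.

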